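# Hang the ear defenders on the pull-out rail under the bench shelf

### The job

The jar mill is done, so put the ear defenders that stand on the bench away: pull the rail under the bench shelf out to its stop, hang them gently on the rail by the headband, a cup on each side and squarely across the bar, then push the rail fully home. The pair that already hangs on the rail stays hanging on it, and the bowl, cone pot, mortar and pestle stay where they are.

Things in the scene. Friction and masses are not known exactly. Their poses are not given: they have to be found in the camera images.
- ears: rigid grey ear defenders with black headband, standing on their cups on the open bench: the pair to hang up. 185 mm tall, 180 mm wide (own y), 76 mm long (own x), 0.2 to 0.35 kg. Cups at own y +-40 to +-90 mm, 96 mm tall, 80 mm clear between their cushions; the band arches over them in the own y-z plane. Front and back alike. Origin: midway between the cups, level with their lower ends; z up
- ears_crown (a point): middle of the underside of the headband's crown pad, 171 mm above the origin of ears, same axes. The pad is 14 mm thick (its top 185 mm above that origin), 32 mm wide along own x, and flat for 24 mm along own y at the middle, curving down on both sides
- other: a second, identical pair, already hanging over the inner part of the rail, under the shelf; axes and origin as ears. It rides along with the rail by friction
- other_crown (a point): middle of the underside of the crown pad of the hanging pair
- unit: fixed plywood bench shelf, 300 mm deep (own x), 340 mm wide (own y), open at the front (own -x) and sides, posts at the corners. Top board 284 to 302 mm above the bench, under its middle a 22 mm deep track for the rail (lower face at 262 mm). Box and jars on the rear of the top reach 390 mm. Origin: middle of the underside, on the bench
- rail_knob (a point): centre of the knob at the rail's free front end; own +x runs along the bar into the shelf (as the shelf's x), the rail pulls out to own -x. Knob: steel disc 32 mm across, 27 mm long along the bar. Bar: level tube 18 mm across, 375 mm long, axis 215 mm above the bench at the knob's centre; only its last 55 mm hangs from the track. Rail home: knob 85 mm in front of the shelf edge
- rail (a joint): how far the rail is pulled out, m: 0 fully home, 0.18 at its outer stop; it moves with about 2 N of friction and stays where it is left
- mortar: white ceramic mortar, 120 mm across, 68 mm high, origin under its middle
- pestle: pestle with wooden handle lying on the bench, 170 mm long along own x, 34 mm thick, origin under its middle
- bowl: small white bowl, 72 mm across, 42 mm high, origin under its middle
- cone: terracotta cone-shaped pot, 104 mm across its foot, 70 mm high, origin under its middle
There are look-alikes about, which are no part of the job. What is shaped like the ears but blue is not meant.

How it is judged:
On the way, in this order (a step that is already met when the one before it is completed fails the run):
1. the rail is pulled out to its stop (at least 0.16 m of 0.18 m) (value of joint rail above 0.16 m), for 0.2 s.
2. the ear defenders hang over the pulled-out rail (still at least 0.12 m out), released (value of joint rail above 0.12 m and contact force between the fingers and ears below 0.1 N and contact force between ears and unit above 0.8 N and x of ears_crown in the frame of rail_knob between 0.03 and 0.315 m and y of ears_crown in the frame of rail_knob between -0.02 and 0.02 m and z of ears_crown in the frame of rail_knob between -0.001 and 0.019 m and angle between ears's own z axis and vertical below 0.3 rad and angle between the x axis of ears and the x axis of rail_knob, either way round below 0.45 rad), for 0.2 s.
At the end, for the whole second after the job is handed in: Rail home within 12 mm. The ear defenders hang at rest on it by the crown pad, its middle 30 to 315 mm behind the knob, within 20 mm of the bar sideways and 10 mm of its top in height, upright within 0.3 rad, square to the bar within 0.45 rad. The other pair hangs likewise on the rail (value of joint rail below 0.012 m and contact force between ears and unit above 0.8 N and x of ears_crown in the frame of rail_knob between 0.03 and 0.315 m and y of ears_crown in the frame of rail_knob between -0.02 and 0.02 m and z of ears_crown in the frame of rail_knob between -0.001 and 0.019 m and angle between each of ears, other's own z axis and vertical below 0.3 rad and angle between the x axis of ears and the x axis of rail_knob, either way round below 0.45 rad and linear speed of ears below 0.05 m/s and angular speed of ears below 0.3 rad/s and x of other_crown in the frame of rail_knob between 0.03 and 0.315 m and y of other_crown in the frame of rail_knob between -0.02 and 0.02 m and z of other_crown in the frame of rail_knob between -0.001 and 0.019 m); the robot touches nothing.
It fails at once if the ear defenders are dropped or flung: faster than 0.45 m/s with no finger on them (a fall of about 10 mm) (contact force between the fingers and ears below 0.05 N and linear speed of ears above 0.45 m/s).
It fails at once if the ear defenders strike the rail or the shelf hard, as when rammed (over 40 N) (contact force between ears and unit above 40 N).
It fails at once if the bowl, the cone pot, the mortar or the pestle is moved by more than 40 mm (distance of any of mortar, pestle, bowl, cone from where it was at the start of the episode above 0.04 m).
It fails at once if the pair already hanging comes off the rail (height (world z) of other_crown below 0.19 m).
It also fails if it takes over 67 s, if anything falls off the work surface, if the arm or the gripper's body presses on something with over 40 N, if the wrist force passes 120 N, or if a joint passes its speed limit or range.

### The arm

A 7-joint arm with a two-finger parallel gripper is mounted at the origin on the work surface. World frame = base frame: x ahead of the robot, y to its left, z up, the work surface at z = 0. Lengths are in m, angles in rad, forces in N, time in s.
With the tool pointing down it reaches from about 0.425 to 0.975 m from the base axis. Payload 16.7 kg.
Tool frame: the origin (TCP) lies midway between the tips of the shut fingers; the grasp point (between the pads) lies 19 mm behind it (arm.tcp_to_grasp is the distance from the TCP to the grasp point, in m); z points along the fingers, y is the line along which they close (so a half turn about z gives the same grasp; the last joint's range is limited). The gripper opens to 85 mm and grips with 20 to 120 N. Pads are 22 mm wide; open, the fingers measure 114 mm over their backs; the gripper's body (76 mm by 85 mm) begins 54 mm behind the grasp point. The pads swing forward as they close: fully open they stand 13 mm farther back than shut.
Start: joints at [-1.405, 0.426, 0.074, 1.606, -0.034, 1.111, -0.067], TCP at [0.209, 0.642, 0.231] pointing down, gripper open.
Joint ranges: [-2.85, 2.85], [-0.5, 2.14], [-1.23, 1.37], [0.21, 2.46], [-1.02, 4.16], [0.16, 2.05], [-2.73, 2.73]. Speed limits (rad/s): [1.89, 1.89, 2.39, 2.39, 3.01, 3.01, 3.01].

### API

Orientations are given as [roll, pitch, yaw] about the fixed x, y, z axes, in that order (R = Rz(yaw) Ry(pitch) Rx(roll)).
In Python, from bench import arm, planner, optics, monitor gives the robot as it stands. Calls block until the motion is done:
- arm.move_pose(position, orientation): joint-space move of the TCP to a pose.
- arm.move_linear(position, rate=0.15, frame=None): straight line of the TCP; frame=None keeps the orientation; rate is the mean speed in m/s.
- arm.move_joints(angles): joint-space move.
- arm.grip(opening, grasp_force=None): finger opening in m; grasp_force is the grip in N (None keeps the last); returns when the fingers have stopped.
- arm.wait(seconds).
- planner.ik(position, orientation): joint angles nearest the present ones, or None.
- optics.get_image(name): name is "scene" or "top"; returns a dict with "image" (480x640x3 uint8, red, green, blue), "z_map" (480x640 float32, m along the optical axis (not along the pixel's ray), 0 where there is no reading), "mtx" (3x3 intrinsics, pixels), "k1" (the pictures are not rectified: a ray, as slopes to the right and down, at radius r is drawn at 1 + k1 r^2 times it, then the intrinsics apply), "extrinsics" (4x4, takes a point from world to camera coordinates). Camera axes: x right, y up, looking along -z (the intrinsics and any distortion apply to the point x, -y, -z); pixel columns grow to the right and rows downward; lengths in m; the calibration is good to about 2 mm. A picture is of the moment at which its call begins.
A pose or a line that the arm cannot do raises arm.Unreachable and nothing moves.
- arm.finish_job(): hands the job in; it is judged then, once.
Readings, each from a call of its own:
- monitor.current_time_s(): time.
- monitor.current_joint_positions(): joint angles.
- monitor.current_qvel(): joint speeds.
- monitor.current_tau(): joint torques, N m.
- monitor.current_eef_pos(): TCP position.
- monitor.current_eef_rot(): TCP orientation.
- monitor.current_wrist_force(): force on the tool from outside, world axes, zero at the start.
- monitor.current_wrist_torque(): the same for the moment, N m.
- monitor.current_gripper_width(): finger opening in m.
- monitor.current_gripper_force(): force on a finger pad.
Only numpy, scipy, OpenCV 4.12 (cv2) and the standard library are available. Lean on these libraries where they do the work, as an engineer would, in place of code of your own. Each camera call takes 0.05 s, during which the arm holds its last target. There are 200 camera calls.

## Working session

There is one attempt and no reset: what is moved stays moved. The work goes in short steps, each a Python script; the robot and the scene stay as the last script left them, time stands still between calls to the robot, and variables do not carry over. Pictures are saved under pics/ and viewed, at most 10 in all, crops included, and the job is handed in when it is done.

```bash
ls; mkdir -p pics; cat > h.py <<'E'
import numpy as np, cv2
from bench import arm, planner, optics, monitor
def shot(name):
    d=optics.get_image(name); np.savez(''+name+'.npz',**d); return d
def pts(d):
    """world point per pixel from the z map"""
    K=np.array(d['mtx']);h,w=d['z_map'].shape
    u,v=np.meshgrid(np.arange(w),np.arange(h))
    n=und(d,np.stack([u,v],-1).reshape(-1,2).astype(float))
    z=d['z_map'].reshape(-1)
    c=np.stack([n[:,0]*z,-n[:,1]*z,-z,np.ones_like(z)])
    p=(np.linalg.inv(d['extrinsics'])@c)[:3].T.reshape(h,w,3)
    p[d['z_map']==0]=np.nan
    return p
def und(d,uv):
    return cv2.undistortPoints(np.asarray(uv,float).reshape(-1,1,2),np.array(d['mtx'],float),np.array([float(d['k1']),0,0,0])).reshape(-1,2)
def save(im,fn): cv2.imwrite('pics/'+fn,cv2.cvtColor(im,cv2.COLOR_RGB2BGR))
E
python3 - <<'E'
from h import *
for n in('scene','top'):
    d=shot(n);save(d['image'],n+'0.png');print(n,d['mtx'],d['k1'],np.linalg.inv(d['extrinsics']).round(3))
E
```

```text
pics
scene [[605.39284667   0.         309.08758728]
 [  0.         605.39284667 235.38089099]
 [  0.           0.           1.        ]] -0.0793844843010314 [[ 0.986 -0.149  0.081  0.633]
 [ 0.169  0.847 -0.504 -0.701]
 [ 0.006  0.51   0.86   1.431]
 [ 0.     0.     0.     1.   ]]
top [[562.88381646   0.         322.2424185 ]
 [  0.         562.88381646 241.52512485]
 [  0.           0.           1.        ]] -0.004077367570911427 [[ 0.056  0.977 -0.208  0.2  ]
 [-0.998  0.054 -0.014  0.038]
 [-0.002  0.208  0.978  1.633]
 [ 0.     0.     0.     1.   ]]
```

View pics/scene0.png

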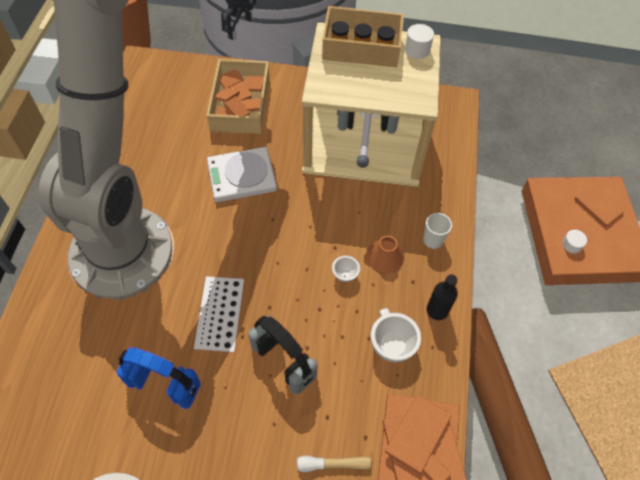

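View pics/top0.png

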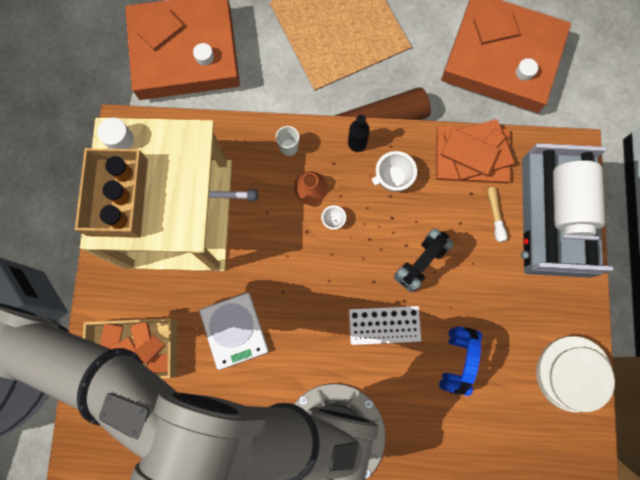

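Scene: the grey ears stand at about (285,352), and in the top view at (425,260). The knob is at (363,160), and at (250,195) in the top view. Candidates for "ears": the grey/black pair at scene (285,352), the blue pair at (160,375), which is a decoy, and the hanging pair at (367,120), which is "other". I choose the grey pair on the open bench and will check it in a crop.

```bash
cat > m.py <<'E'
from h import *
def band(d,win):
    P=pts(d);x0,y0,x1,y1=win
    m=np.zeros(P.shape[:2],bool);m[y0:y1,x0:x1]=1
    return P,m&(P[...,2]>0.03)
if __name__=='__main__':
    S=dict(np.load('scene.npz'));T=dict(np.load('top.npz'))
    for d,w in((S,(235,300,330,400)),(T,(385,220,465,300))):
        P,m=band(d,w);q=P[m];print('n',len(q),'zmax',np.nanpercentile(q[:,2],[50,90,99]).round(3))
        top=q[q[:,2]>0.175];print('crown',top.mean(0).round(4),len(top), top.min(0).round(3),top.max(0).round(3))
        r=cv2.minAreaRect((q[:,:2]*1000).astype(np.float32));print('rect',r)
        c=q-q.mean(0);e,v=np.linalg.eigh(np.cov(c[:,:2].T));print('long axis',v[:,1],np.degrees(np.arctan2(v[1,1],v[0,1])))
    for n,d,w in(('S',S,(350,105,380,170)),('T',T,(205,180,265,210))):
        P,m=band(d,w);q=P[m&(abs(P[...,2]-0.215)<0.03)];print(n,'rail n',len(q))
        c=q[:,:2]; 
        f=cv2.fitLine(c.astype(np.float32),cv2.DIST_HUBER,0,.001,.001).ravel();print('line',f,'ymin',np.percentile(q[:,1],[0,2,5,20,50,80,100]).round(3), 'x',np.percentile(q[:,0],[0,5,50,95,100]).round(3),'z',np.percentile(q[:,2],[5,50,95]).round(3))
    P=pts(T);m=(abs(P[...,2]-0.302)<0.012);m[:,:60]=0;m[:,240:]=0;m[300:]=0
    q=P[m];print('board',cv2.minAreaRect((q[:,:2]*1000).astype(np.float32)),np.median(q[:,2]))
    for nm,w in(('bowl',(318,200,350,232)),('cone',(292,170,328,205)),('mortar',(370,150,420,195)),('pest',(485,185,512,245)),('bottle',(340,110,375,155)),('cup',(270,120,302,158)),('rack',(345,300,425,348))):
        P,m=band(T,w);q=P[m]; 
        if nm in('rack','pest'): q=P[w[1]:w[3],w[0]:w[2]].reshape(-1,3);q=q[q[:,2]>.012]
        print(nm,q.min(0).round(3),q.max(0).round(3))
    c=cv2.resize(S['image'][290:410,220:350],None,fx=4,fy=4,interpolation=3)
    c2=cv2.resize(S['image'][80:180,300:450],None,fx=3,fy=3,interpolation=3)
    o=np.zeros((480,800,3),np.uint8);c2=c2[:,:800-520] if 0 else cv2.resize(c2,(280,187));o[:,:520]=c;o[:187,520:]=c2
    save(o,'crop.png')
E
python3 m.py
```

```text
n 2156 zmax [0.098 0.183 0.187]
crown [ 0.4973 -0.2295  0.182 ] 501 [ 0.456 -0.267  0.175] [ 0.542 -0.193  0.191]
rect ((497.0365905761719, -229.42999267578125), (76.40605926513672, 179.42477416992188), 52.60493087768555)
long axis [-0.83672561  0.54762236] 146.7959503232215
n 1389 zmax [0.101 0.184 0.189]
crown [ 0.4958 -0.2281  0.1825] 355 [ 0.453 -0.265  0.175] [ 0.538 -0.192  0.199]
rect ((495.9991455078125, -227.85247802734375), (75.67527770996094, 180.183837890625), 52.49805450439453)
long axis [-0.79931494  0.60091233] 143.06473353214292
S rail n 427
line [ 0.03483992 -0.9993929   0.61043054  0.3065926 ] ymin [0.234 0.236 0.237 0.246 0.302 0.365 0.415] x [0.598 0.601 0.61  0.621 0.627] z [0.214 0.223 0.231]
T rail n 381
line [ 0.00819658 -0.9999664   0.61086506  0.29491588] ymin [0.235 0.236 0.239 0.249 0.287 0.332 0.362] x [0.599 0.603 0.611 0.622 0.632] z [0.215 0.223 0.231]
board ((608.5411376953125, 496.1278991699219), (342.98211669921875, 302.87255859375), 1.5929996967315674) 0.30280836858244764
bowl [ 0.578 -0.002  0.03 ] [0.647 0.066 0.051]
cone [0.67  0.068 0.03 ] [0.747 0.145 0.076]
mortar [ 0.697 -0.202  0.03 ] [ 0.819 -0.074  0.077]
pest [ 0.571 -0.478  0.012] [ 0.737 -0.423  0.041]
bottle [ 0.826 -0.058  0.03 ] [0.881 0.001 0.186]
cup [0.802 0.147 0.03 ] [0.872 0.214 0.094]
rack [ 0.28  -0.221  0.012] [ 0.364 -0.035  0.015]
```

View pics/crop.png

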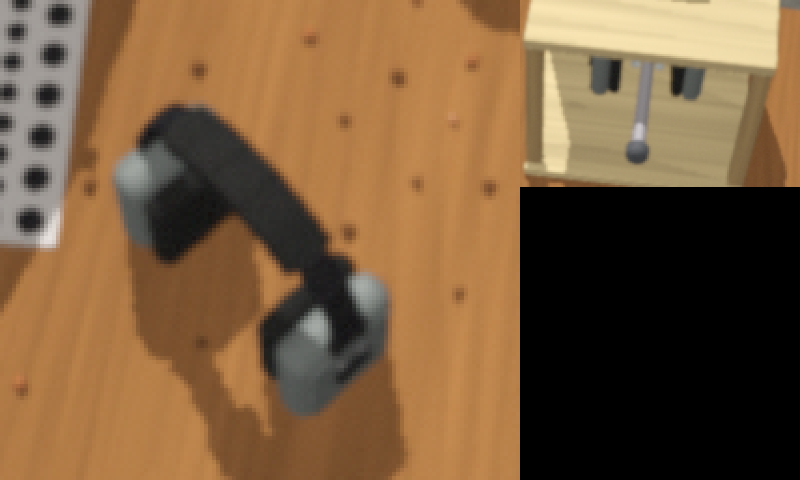

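The crop confirms the grey/black pair, standing with its long axis at 142.5°. Next I'll pull the rail out.

```bash
cat > a.py <<'E'
from h import *
a=np.radians(91.6); ax=np.array([np.cos(a),np.sin(a),0]); K0=np.array([0.614,0.2485,0.199])
pi=np.pi
E
python3 - <<'E'
from a import *
print(monitor.current_eef_rot())
p=np.array(monitor.current_eef_pos());p[2]=.5
arm.move_linear(p,rate=.25)
for yaw in(a,a-pi):
    for P in([.45,0,.5],[.614,.2485,.34],[.614,.2485,.199],[.614,.07,.199]):
        q=planner.ik(P,[pi,0,yaw]);print(None if q is None else np.round(q,2))
print(np.round(monitor.current_joint_positions(),2),monitor.current_time_s())
E
```

```text
[-3.14044625e+00  8.11111961e-05  2.82678174e+00]
[-1.07 -0.21  0.77  1.69  0.14  1.61 -0.28]
[-0.91  0.37  0.59  1.52 -0.21  1.31 -0.27]
[-0.87  0.48  0.53  1.69 -0.27  1.05 -0.22]
[-0.78  0.45  0.74  1.8  -0.35  1.03  0.13]
[-1.51 -0.42  0.96  1.69  0.34  1.7   2.62]
[ 0.21  0.51 -1.03  1.45  0.44  1.42  2.35]
[ 0.22  0.64 -1.03  1.62  0.58  1.22  2.24]
[ 0.53  0.56 -1.03  1.73  0.52  1.16  2.52]
[-1.42  0.33  0.1   1.19 -0.03  1.63 -0.07] 1.325
```

```bash
python3 - <<'E'
from a import *
o=[pi,0,a]
arm.move_pose([.47,.12,.5],o)
k=K0.copy();k[2]=.34;arm.move_pose(k,o)
arm.move_linear(K0,rate=.12)
arm.grip(0.0,40);print('w',monitor.current_gripper_width(),np.round(monitor.current_wrist_force(),1),monitor.current_time_s())
for s in(.1,.15,.16,.17,.175,.18,.185):
    arm.move_linear(K0-ax*s,rate=.1 if s<.16 else .05)
    f=np.array(monitor.current_wrist_force());print(s,f.round(1),np.round(monitor.current_eef_pos(),4))
    if abs(f[1])>15:break
arm.wait(.25)
arm.grip(0.085);p=K0-ax*s;p[2]=.36;arm.move_linear(p,rate=.2);arm.move_pose([.5,-.1,.5],[pi,0,a]);print(monitor.current_time_s())
S=shot('scene');T=shot('top')
o=np.zeros((480,800,3),np.uint8);c=cv2.resize(S['image'][90:290,280:480],(480,480),interpolation=3);o[:,:480]=c
o[:320,480:]=cv2.resize(T['image'][120:280,190:350],(320,320),interpolation=3);save(o,'pulled.png')
E
```

```text
w 0.03031216009372729 [-3.7 -1.3  6. ] 6.2833
0.1 [-4.1 -2.7  7.9] [0.6167 0.1476 0.1993]
0.15 [-4.5 -1.8 10. ] [0.6182 0.0981 0.1993]
0.16 [-5.  -2.3  8.8] [0.6184 0.0883 0.1993]
0.17 [-4.9  8.4  9.6] [0.6187 0.0808 0.1993]
0.175 [-5.6 25.5  9.3] [0.6187 0.0798 0.1991]
11.8083
```

View pics/pulled.png

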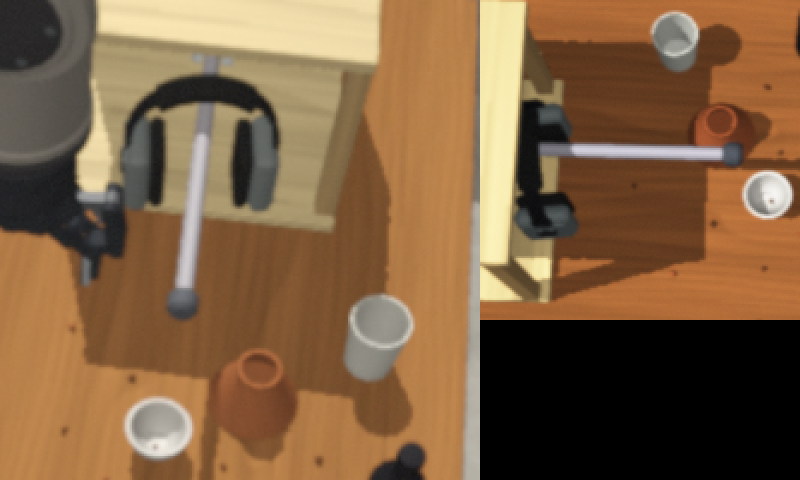

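The rail is out: the knob is at crop (182,302) and the other pair hangs near the shelf front with its band at (205,90). I'll measure the bar and the other pair next.

```bash
python3 - <<'E'
from h import *
S=dict(np.load('scene.npz'));T=dict(np.load('top.npz'))
for d in(S,T):
    P=pts(d);x,y,z=P[...,0],P[...,1],P[...,2]
    q=P[(abs(z-.222)<.006)&(abs(x-.615)<.02)&(y>.1)&(y<.27)]
    print('bar',len(q),np.polyfit(q[:,1]-.2,q[:,0],1).round(4),'ztop',np.percentile(q[:,2],95))
    q=P[(abs(z-.215)<.022)&(abs(x-.615)<.03)&(y>.04)&(y<.1)];print('knob',q.min(0).round(3),q.max(0).round(3))
    q=P[(z>.04)&(z<.25)&(y>.24)&(y<.40)&(abs(x-.61)<.1)&(abs(x-.61)>.025)]
    print('other',len(q),np.percentile(q,[0,1,50,99,100],axis=0).round(3).tolist())
    q=q[q[:,2]>.20];print('oband',np.percentile(q,[1,50,99],axis=0).round(3).tolist())
    q=P[(z>.03)&(z<.09)&(abs(x-.71)<.07)&(abs(y-.105)<.07)&(x>.655)];t=q[q[:,2]>.05];print('cone',q.min(0).round(3),q.max(0).round(3),'above 50mm',t.min(0).round(3),t.max(0).round(3))
E
```

```text
bar 364 [-0.0404  0.6148] ztop 0.22620818399754442
knob [0.603 0.067 0.205] [0.634 0.1   0.236]
other 1792 [[0.521, 0.298, 0.051], [0.525, 0.301, 0.064], [0.636, 0.332, 0.144], [0.697, 0.387, 0.236], [0.7, 0.396, 0.239]]
oband [[0.541, 0.326, 0.201], [0.581, 0.346, 0.224], [0.677, 0.373, 0.238]]
cone [0.67  0.067 0.03 ] [0.748 0.14  0.074] above 50mm [0.682 0.07  0.05 ] [0.736 0.133 0.074]
bar 391 [-0.026   0.6151] ztop 0.2267784567954505
knob [0.604 0.068 0.213] [0.634 0.1   0.236]
other 1214 [[0.52, 0.298, 0.055], [0.522, 0.3, 0.066], [0.562, 0.336, 0.147], [0.695, 0.372, 0.237], [0.704, 0.376, 0.24]]
oband [[0.54, 0.327, 0.202], [0.575, 0.344, 0.224], [0.679, 0.362, 0.238]]
cone [0.68  0.065 0.03 ] [0.75  0.144 0.081] above 50mm [0.68  0.077 0.05 ] [0.735 0.136 0.081]
```

```bash
cat >> a.py <<'E'
C=np.array([.4965,-.2287,0]); th=np.radians(-37.5); oy=np.array([np.cos(th),np.sin(th),0]); OFF=.026
pick=C+OFF*oy
thp=a-pi/2; oyp=np.array([np.cos(thp),np.sin(thp),0])
place=np.array([.6148,.213,0])+OFF*oyp
Z=lambda p,z:np.array([p[0],p[1],z])
E
python3 - <<'E'
from a import *
print(np.round(monitor.current_joint_positions(),2))
for d in(0,pi):
  for P,y in((Z(pick,.30),th+d),(Z(pick,.158),th+d),(Z(pick,.43),th+d),(Z(place,.43),thp+d),(Z(place,.21),thp+d)):
    q=planner.ik(P,[pi,0,y]);print(d,None if q is None else np.round(q,2))
E
```

```text
[-0.82 -0.02  0.89  1.58  0.02  1.57  0.1 ]
0 [-0.53  0.34  1.1   1.8  -0.32  1.2  -1.56]
0 [-0.41  0.52  0.99  1.95 -0.53  0.96 -1.39]
0 [-0.59  0.23  1.14  1.6  -0.21  1.45 -1.66]
0 [-0.97  0.41  0.83  1.35 -0.3   1.5  -1.71]
0 [-0.95  0.55  0.77  1.66 -0.42  1.11 -1.6 ]
3.141592653589793 [-0.53  0.34  1.1   1.8  -0.32  1.2   1.58]
3.141592653589793 [-0.42  0.52  1.    1.95 -0.53  0.96  1.76]
3.141592653589793 [-0.57  0.22  1.1   1.6  -0.2   1.44  1.46]
3.141592653589793 [-0.91  0.39  0.72  1.35 -0.25  1.5   1.39]
3.141592653589793 [-0.9   0.52  0.68  1.65 -0.36  1.1   1.49]
```

```bash
python3 - <<'E'
from a import *
o=[pi,0,th]
arm.move_pose(Z(pick,.30),o)
arm.move_linear(Z(pick,.158),rate=.15)
f0=np.array(monitor.current_wrist_force())
arm.grip(0.0,40);print('w',monitor.current_gripper_width(),monitor.current_gripper_force(),np.round(monitor.current_wrist_force()-f0,1))
arm.move_linear(Z(pick,.43),rate=.15);arm.wait(.2)
print(monitor.current_gripper_width(),np.round(monitor.current_wrist_force()-f0,2),np.round(monitor.current_wrist_torque(),2),monitor.current_time_s())
S=shot('scene');T=shot('top')
for d in(S,T):
    P=pts(d);m=(P[...,2]>.235)&(P[...,2]<.36)&(np.hypot(P[...,0]-C[0],P[...,1]-C[1])<.13);q=P[m]
    print(len(q),cv2.minAreaRect((q[:,:2]*1000).astype(np.float32)),q.min(0),q.max(0))
o=np.zeros((480,800,3),np.uint8);o[:,:400]=cv2.resize(S['image'][200:440,160:360],(400,480),interpolation=3)
o[:,400:]=cv2.resize(T['image'][160:400,340:540],(400,480),interpolation=3);save(o,'held.png')
E
```

```text
w 0.031132937605633817 40.67413151264191 [-0.2  1.4  5.8]
0.03157474425932176 [-0.74 -0.69 -2.77] [-0.04 -0.09  0.01] 17.2417
1012 ((497.1846923828125, -230.33741760253906), (76.35401153564453, 179.51869201660156), 52.311729431152344) [ 0.40948135 -0.30787785  0.27824074] [ 0.58359898 -0.18582863  0.35997592]Traceback (most recent call last):
  File "<stdin>", line 12, in <module>
    return umr_minimum(a, axis, None, out, keepdims, initial, where)
ValueError: zero-size array to reduction operation minimum which has no identity
```

```bash
python3 - <<'E'
from a import *
arm.move_pose([.56,-.03,.46],[pi,0,th+.4])
arm.move_pose(Z(place,.46),[pi,0,thp]);arm.wait(.3)
print(np.round(monitor.current_eef_pos(),4),monitor.current_gripper_width(),monitor.current_time_s())
S=shot('scene');T=shot('top')
for d in(S,T):
    P=pts(d);m=(P[...,2]>.285)&(P[...,2]<.40)&(abs(P[...,0]-.6148)<.13)&(P[...,1]>.12)&(P[...,1]<.30);q=P[m]
    if len(q):print(len(q),cv2.minAreaRect((q[:,:2]*1000).astype(np.float32)),q.min(0).round(3),q.max(0).round(3))
o=np.zeros((480,800,3),np.uint8);o[:,:480]=cv2.resize(S['image'][60:280,260:480],(480,480),interpolation=3)
o[:320,480:]=cv2.resize(T['image'][100:280,180:360],(320,320),interpolation=3);save(o,'above.png')
E
```

```text
[0.6408 0.213  0.4605] 0.0314151740207436 19.5333
1813 ((613.20458984375, 210.89678955078125), (180.57839965820312, 81.09740447998047), 1.6742247343063354) [0.523 0.168 0.301] [0.703 0.253 0.4  ]
448 ((616.0910034179688, 187.15219116210938), (178.35325622558594, 28.266101837158203), 1.7333767414093018) [0.527 0.171 0.309] [0.705 0.202 0.4  ]
```

View pics/above.png

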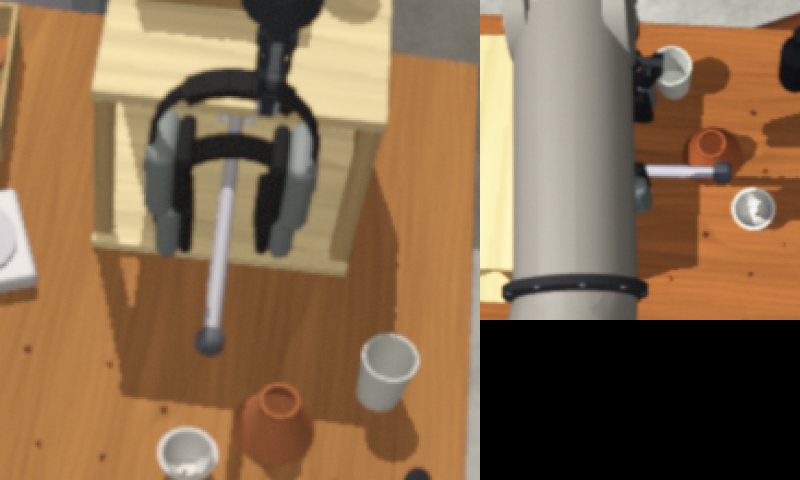

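The ears are level, square and centred over the bar. Lowering them now.

```bash
python3 - <<'E'
from a import *
arm.move_linear(Z(place,.24),rate=.15);arm.move_linear(Z(place,.222),rate=.05);arm.wait(.2)
f0=np.array(monitor.current_wrist_force())
for z in np.arange(.22,.200,-.0015):
    arm.move_linear(Z(place,z),rate=.02)
    f=np.array(monitor.current_wrist_force())-f0;print(round(z,4),f.round(2))
    if f[2]>2.5:break
arm.wait(.2);print(np.round(monitor.current_wrist_force()-f0,2),monitor.current_time_s())
S=shot('scene')
save(cv2.resize(S['image'][60:260,280:480],(600,600),interpolation=3),'low.png')
E
```

```text
0.22 [-0.37  0.74 -0.51]
0.2185 [0.36 0.5  0.16]
0.217 [ 0.39  0.41 -0.43]
0.2155 [-0.18  0.09 -0.74]
0.214 [ 1.14  0.12 -0.22]
0.2125 [ 0.82  0.39 -0.43]
0.211 [-0.42  0.61  4.45]
[0.86 0.21 5.54] 23.9083
```

View pics/low.png

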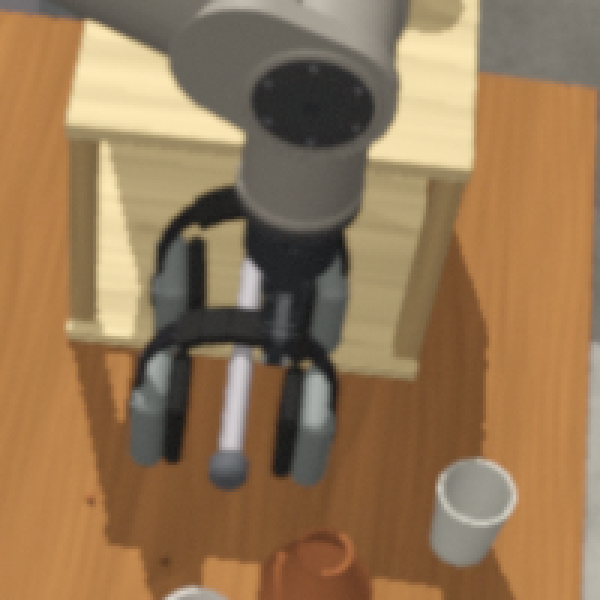

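The band sits on the bar at low.png (240,325), with a cup on each side. I'll release, rise and check.

```bash
python3 - <<'E'
from a import *
arm.grip(.052);arm.wait(.3)
arm.move_linear(Z(place,.36),rate=.12)
k=K0-ax*.168
arm.move_pose([.56,-.05,.42],[pi,0,a]);arm.wait(.1)
print(monitor.current_time_s())
S=shot('scene')
P=pts(S);x,y,z=P[...,0],P[...,1],P[...,2]
q=P[(z>.045)&(z<.25)&(y>.14)&(y<.28)&(abs(x-.61)<.12)&(abs(x-.6148)>.02)];print(cv2.minAreaRect((q[:,:2]*1000).astype(np.float32)),q.min(0).round(3),q.max(0).round(3))
t=P[(z>.2)&(z<.26)&(y>.14)&(y<.29)&(abs(x-.6148)<.03)];t=t[t[:,2]>.231];print('crown',t.mean(0),t.min(0),t.max(0))
q=P[(abs(z-.215)<.022)&(abs(x-.615)<.03)&(y>.04)&(y<.11)];print('knob',q.min(0).round(3),q.max(0).round(3))
save(cv2.resize(S['image'][60:260,280:480],(600,600),interpolation=3),'hung.png')
E
```

```text
27.6667
((614.8270874023438, 210.06581115722656), (178.76678466796875, 77.49771118164062), 2.020465612411499) [0.526 0.169 0.052] [0.704 0.251 0.242]
crown [0.61553323 0.21070169 0.23631081] [0.58610873 0.19344388 0.23102808] [0.64478853 0.22981813 0.24330472]
knob [0.603 0.066 0.203] [0.634 0.109 0.234]
```

View pics/hung.png

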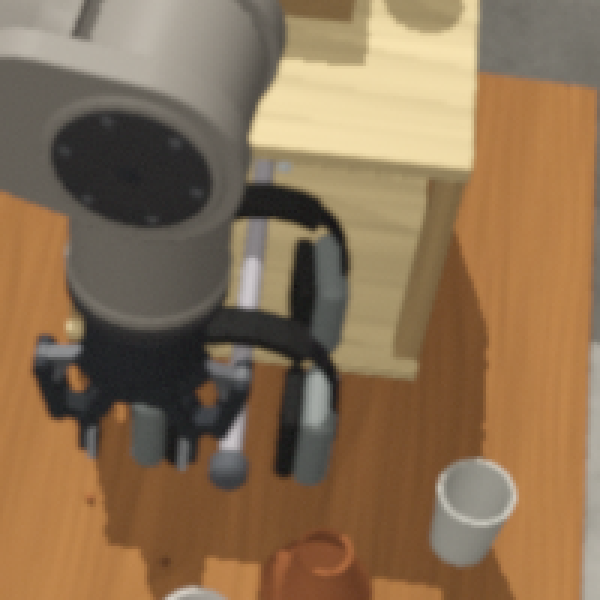

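The pair hangs square: crown at (0.615, 0.211), 13 cm behind the knob. Now I'll push the rail home.

```bash
python3 - <<'E'
from a import *
k=np.array([.6185,.081,.199]);o=[pi,0,a]
arm.grip(.085)
arm.move_pose(Z(k,.34),o);arm.move_linear(k,rate=.12)
arm.grip(0,40);arm.wait(.1);f0=np.array(monitor.current_wrist_force());print(f0.round(1),monitor.current_gripper_width())
for s in(.08,.15,.165,.17,.174,.177,.18,.183,.186,.189,.192):
    arm.move_linear(k+ax*s,rate=.06 if s<.16 else .03)
    f=np.array(monitor.current_wrist_force())-f0;print(s,f.round(1),np.round(monitor.current_eef_pos(),4))
    if f[1]<-14:break
arm.wait(.2);arm.grip(.085)
arm.move_linear(Z(k+ax*s,.36),rate=.15)
arm.move_pose([.5,-.05,.42],o);arm.wait(.2);print(monitor.current_time_s())
S=shot('scene');T=shot('top')
for d in(S,T):
    P=pts(d);x,y,z=P[...,0],P[...,1],P[...,2]
    q=P[(abs(z-.215)<.022)&(abs(x-.615)<.03)&(y>.15)&(y<.3)];print('knob',q.min(0).round(3),q.max(0).round(3))
    q=P[(z>.045)&(z<.25)&(y>.3)&(y<.45)&(abs(x-.61)<.1)&(abs(x-.61)>.02)]
    if len(q):print(cv2.minAreaRect((q[:,:2]*1000).astype(np.float32)),q.min(0).round(3),q.max(0).round(3))
save(cv2.resize(S['image'][60:260,280:480],(600,600),interpolation=3),'home.png')
E
```

```text
[-1.3  0.8  5.9] 0.03026874739229516
0.08 [-0.6 -0.5  0.6] [0.6163 0.1615 0.1994]
0.15 [-0.  -0.1  0.3] [0.6143 0.2317 0.1993]
0.165 [1.7 2.1 0.1] [0.6139 0.2468 0.1994]
0.17 [-0.5  0.7  0.4] [0.6138 0.2518 0.1994]
0.174 [0.5 0.6 0.1] [0.6137 0.2557 0.1994]
0.177 [-0.4 -0.1  1.2] [0.6136 0.2586 0.1994]
0.18 [-0.5 -3.   1.1] [0.6135 0.261  0.1994]
0.183 [ -3.9 -15.2   4.9] [0.6135 0.2611 0.1994]
39.1083
knob [0.597 0.247 0.207] [0.627 0.299 0.237]
((608.9198608398438, 389.16070556640625), (179.53224182128906, 78.91035461425781), 2.2161569595336914) [0.518 0.348 0.05 ] [0.699 0.431 0.242]
knob [0.599 0.247 0.207] [0.63  0.3   0.236]
((608.3722534179688, 365.363037109375), (40.435611724853516, 179.74024963378906), 86.00071716308594) [0.519 0.35  0.061] [0.699 0.392 0.155]
```

View pics/home.png

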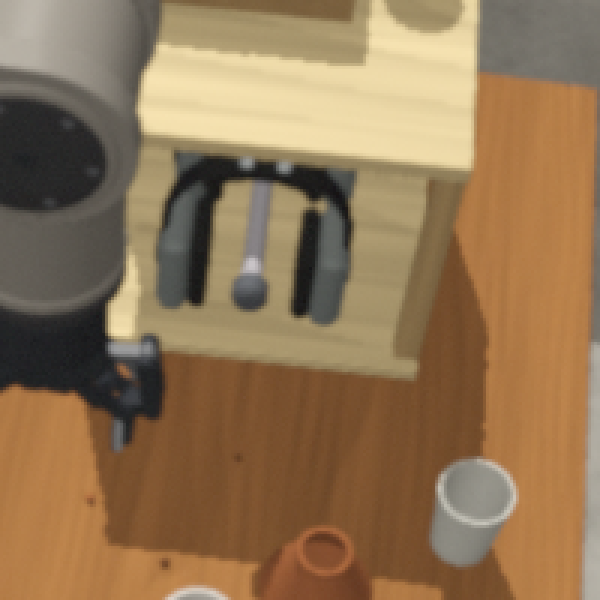

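The rail is at its home stop: the knob is at home.png (250,290), the grey pair hangs square on the bar, and the other pair hangs behind it.

```bash
python3 -c "
from h import *
arm.wait(.5);print(arm.finish_job(),monitor.current_time_s())"
```

```text
the job is handed in; nothing more can be done
the job is handed in; nothing more can be done
```

The grey ear defenders hang square on the rail with a cup on each side, the rail is pushed home to its stop, the other pair was still hanging at the last look, and the job was handed in at about 40 s without a verdict shown.

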